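Washed mincer parts back on their shadow tiles

TASK

The meat mincer's four steel parts have been washed: put each one on the white tile that carries its black silhouette, lying flat, centred on the silhouette and turned to match it. Set the parts down rather than dropping them, and do not push or knock over the amber jar or the stack of paper cups.

Things in the scene. Friction and masses are not known exactly. Their poses are not given: they have to be found in the camera images.
- plate: Mincer hole plate: round steel disc, 62 mm diameter, 16 mm thick, with small dark holes drawn on its top, lying flat. Origin at the centre of its underside, z up. Any yaw is right for it. About 260 g. Grasp across the diameter.
- knife: Mincer cross knife: four steel wings in a plus sign, 60 mm tip to tip, wings 16 mm wide, 10 mm thick; square hub 22 x 22 mm, sides parallel to the wings, rises to 30 mm above the underside. Origin: centre of underside; x and y along the wings, z up. Same every quarter turn. About 150 g. Grasp by the hub.
- nut: Mincer ring nut: steel ring, 58 mm outside and 44 mm inside diameter, 26 mm tall, open through the middle, two lugs (16 mm wide, 22 mm tall) sticking out at both ends of its x axis, 80 mm over the lugs. Origin: centre of underside, z up. Same after a half turn. About 220 g. Grasp across its y axis (58 mm), between the lugs.
- spanner: Double-ended steel spanner lying flat: 120 mm long along its x axis, bar 20 mm wide, 12 mm thick, with a round 34 mm head (dark eye) centred 43 mm from the middle at each end. Origin at the centre of its underside, z up. Same after a half turn. About 160 g. Grasp the bar at its middle, across its y axis.
- tile_plate: Fixed white plastic tile, 100 x 100 mm, top face 5 mm above the table, with a black full-size silhouette: a filled disc, 66 mm across, for the hole plate (any yaw). Origin: centre of its underside, directly below the silhouette's centre; z up. Place and yaw vary.
- tile_knife: Fixed white plastic tile, 100 x 100 mm, top face 5 mm above the table, with a black full-size silhouette: a plus sign 64 mm from tip to tip with arms along the tile's x and y, for the cross knife. Origin: centre of its underside, directly below the silhouette's centre; z up. Place and yaw vary.
- tile_nut: Fixed white plastic tile, 100 x 100 mm, top face 5 mm above the table, with a black full-size silhouette: a 62 mm ring with a white middle and two lugs along the tile's x, for the ring nut (its x along the tile's x, either way round). Origin: centre of its underside, directly below the silhouette's centre; z up. Place and yaw vary.
- tile_spanner: Fixed white plastic tile, 140 (along x) x 70 mm, top face 5 mm above the table, with a black full-size silhouette: the spanner with two round heads with white eyes, long axis along the tile's x, for the spanner (either way round). Origin: centre of its underside, directly below the silhouette's centre; z up. Place and yaw vary.
- jar: Bystander: closed amber glass jar with steel lid and paper label, 62 mm diameter, 95 mm tall, standing loose among the parts. Origin at the centre of its underside. Leave it where it is.
- cups: Bystander: stack of off-white paper cups upside down, 68 mm diameter at the bottom, 98 mm tall, standing loose among the parts. Origin at the centre of its underside. Leave it where it is.
Mind the look-alikes: they are no part of the job. What is shaped like the spanner but green or red is not meant. What is shaped like the tile_knife but blue is not meant.

How it is judged:
By the outcome, as a careful person would: the job done as asked, in the order asked, and still so for the second after the job is handed in, with the robot touching nothing.
It also fails if it takes over 102 s, if anything falls off the work surface, if the arm or the gripper's body presses on something with over 40 N, if the wrist force passes 120 N, or if a joint passes its speed limit or range.

ROBOT

A 6-joint arm with a two-finger parallel gripper is mounted at the origin on the work surface. World frame = base frame: x ahead of the robot, y to its left, z up, the work surface at z = 0. Lengths are in m, angles in degrees, forces in N, time in s.
With the tool pointing down it reaches from about 0.25 to 0.725 m from the base axis. Payload 9.7 kg.
Tool frame: the origin (TCP) lies between the finger pads; the fingertips stand 11 mm ahead of it and the grasp point (between the pads) lies 8 mm behind it; y points along the fingers, x is the direction in which the jaws open and shut, and the axes are right-handed (so a half turn about y gives the same grasp; the last joint's range is limited). The gripper opens to 85 mm and grips with 20 to 120 N. Pads are 22 mm wide; open, the fingers measure 114 mm over their backs; the gripper's body (76 mm by 85 mm) begins 54 mm behind the grasp point. The pads swing forward as they close: fully open they stand 13 mm farther back than shut.
Start: joints at [-66.177, 4.979, 10.078, 95.1, 0, 90], TCP at [0.222, -0.503, 0.242] pointing down, gripper open.
Joint ranges: [-179.16, 179.16], [-48.56, 103.87], [-65.8, 70.77], [-126.05, 130.52], [-82.76, 87.17], [-180, 180]. Speed limits (degrees/s): [127.2, 127.2, 147.25, 180, 180, 180].

INTERFACE

Orientations are given as [roll, pitch, yaw] about the fixed x, y, z axes, in that order (R = Rz(yaw) Ry(pitch) Rx(roll)).
In Python, from workcell import bot, vision gives the robot as it stands. The module is installed in compiled form; this text tells all that it offers.
- The arm moves only by the shell command python3 -m crank 'ROWS' [OPENING] [FORCE]. ROWS is text: rows parted by semicolons, each of 6 numbers parted by spaces: the shift along the tool's x, y, z in m, then the turn, a rotation vector about the tool's x, y, z in rad. A call has 1 to 8 rows; each row is the pose to reach, as a shift and turn from the pose commanded when the call began, along the tool's axes at that moment; what a row does not reach only later rows make up. A row lasts 1/10 s, in which the tool goes at most 50 mm and 8.59 degrees, less where a joint would pass 70% of its speed; a pose out of reach is approached as far as the arm can. A call with a gripper value outside its range is refused whole. OPENING is the gripper's target within -1 to 1 (shut at 1, half-way at 0, fully open at -1), set as the call begins (- or left out, the last holds). The fingers move at their own pace and stop on an object; FORCE is the grip in N (left out, the last holds). Time passes only in rows, so rows that repeat a pose let the fingers close. It gives the time, the measured TCP pose, the force and the opening at its end, in the units of the state.
- bot.get_obs(): the state, without advancing time (a new reading comes with each control period).
- vision.camera(name): name is "scene" or "top"; returns the picture (384x512x3 uint8, red, green, blue); there is no depth.
- vision.get_calibration(name): a dict with "fx", "fy", "cx", "cy" (pixels), "rvec" (rotation vector, rad) and "tvec" (3), from world to camera coordinates, as OpenCV has them. Camera axes: x right, y down, z forward; pixel columns grow to the right and rows downward; lengths in m; the calibration is good to about 2 mm. A picture is of the moment at which its call begins. get_calibration takes no time and is no camera call.
- bot.job_done(): hands the job in, once; it reports no verdict.
The state is a dict: "time": time; "q": joint angles; "qd": joint speeds; "joint_efforts": joint torques, N m; "ee_pos": TCP position; "tcp_rot": TCP orientation; "wrist_force": force on the tool from outside, world axes, zero at the start; "torque": the same for the moment, N m; "opening": finger opening in m.
Only numpy, scipy, OpenCV 4.12 (cv2) and the standard library are available. Lean on these libraries where they do the work, as an engineer would, in place of code of your own. Each camera call takes 0.05 s, during which the arm holds its last target. There are 200 camera calls.

## Working session

There is one attempt and no reset: what is moved stays moved. The work goes in short steps, Python scripts to look and compute and a shell command to move; the robot and the scene stay as the last step left them, time stands still between calls to the robot, and variables do not carry over. Pictures are saved under pics/ and viewed, about 12 in all and at most 16, crops included, and the job is handed in when it is done.

```bash
mkdir -p pics
cat > h.py <<'E'
import numpy as np, cv2
from workcell import bot, vision
from scipy.spatial.transform import Rotation as R
def cal(n):
    c=vision.get_calibration(n);K=np.array([[c['fx'],0,c['cx']],[0,c['fy'],c['cy']],[0,0,1.]])
    return K,np.array(c['rvec'],float),np.array(c['tvec'],float)
def w(n,u,v,z):
    "pixel -> world at height z"
    K,r,t=cal(n);M=cv2.Rodrigues(r)[0];d=M.T@np.linalg.inv(K)@[u,v,1];o=-M.T@t
    return (o+d*(z-o[2])/d[2])[:2]
def px(n,p):
    K,r,t=cal(n);return cv2.projectPoints(np.array(p,float).reshape(-1,3),r,t,K,None)[0].reshape(-1,2)
def snap(n,f,box=None,s=1):
    im=vision.camera(n);np.save('pics/'+f+'.npy',im)
    if box: im=im[box[1]:box[3],box[0]:box[2]]
    cv2.imwrite('pics/'+f+'.png',cv2.resize(im,None,fx=s,fy=s,interpolation=cv2.INTER_CUBIC)[:,:,::-1])
E
python3 - <<'E'
from h import *
snap('top','t0',s=1.5);snap('scene','s0',s=1.5)
for n in('top','scene'):
    K,r,t=cal(n);M=cv2.Rodrigues(r)[0];print(n,K[0,0],-M.T@t,M[2])
print(bot.get_obs())
E
```

```text
top 432.2266238527392 [ 0.32680475 -0.04812424  1.19010544] [ 0.10695097  0.00843184 -0.99422854]
scene 417.110544784303 [ 1.17528269 -0.78936188  0.81299198] [-0.55849948  0.58387058 -0.58921429]
{'time': 0.1, 'q': array([-6.61776509e+01,  5.00947860e+00,  1.00394902e+01,  9.51018083e+01,
        4.28748655e-04,  9.00024472e+01]), 'qd': array([-0.04291565, -0.11321307,  0.18478671,  0.01841425, -0.05268419,
        0.07345758]), 'joint_efforts': array([ 7.88835478e-04, -5.21562016e+01,  4.65653729e+01,  1.59567478e-02,
        5.02622379e-05,  1.28477700e-05]), 'ee_pos': array([ 0.2220657 , -0.50295384,  0.24164374]), 'tcp_rot': array([-8.99995743e+01,  7.17966405e-02, -6.61800981e+01]), 'wrist_force': array([ 0.76111833, -0.33142001, -0.43157067]), 'torque': array([ 0.03407927,  0.00277159, -0.01357332]), 'opening': 0.08539461079535855}
```

View pics/t0.png

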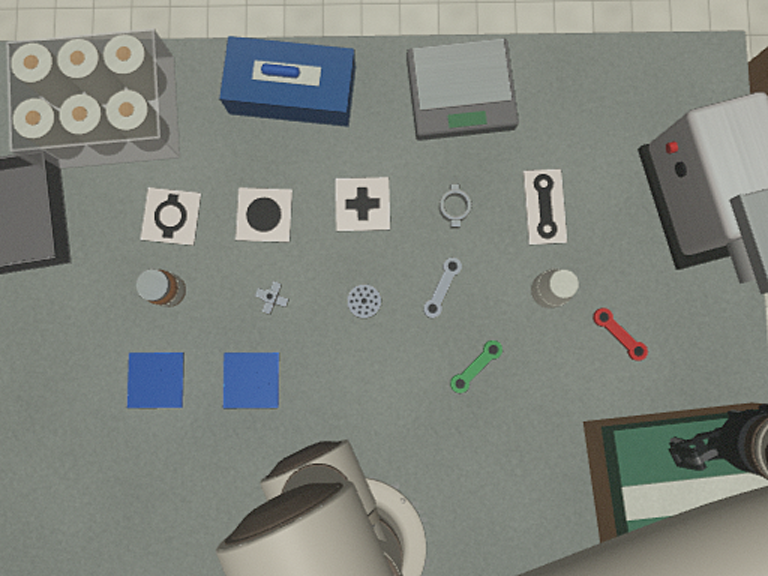

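View pics/s0.png

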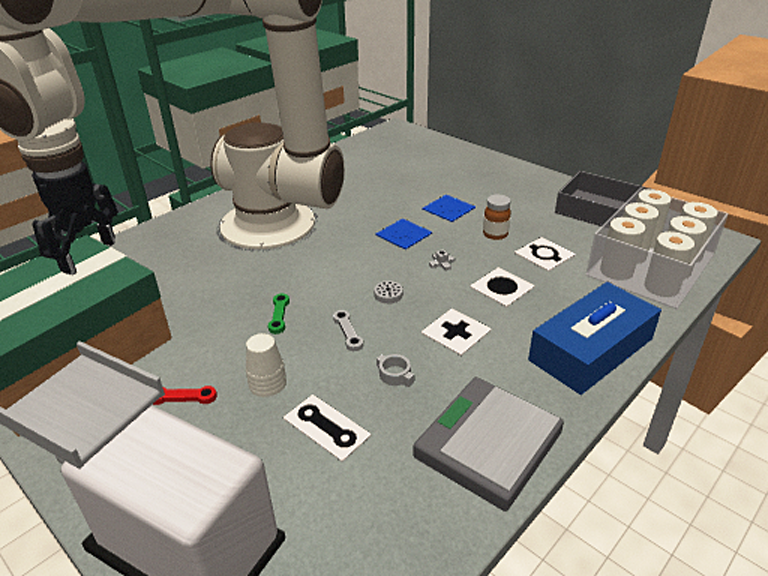

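The top view (768-wide picture) shows:
- **Tiles:** nut (170,216), plate (264,214), knife (362,204), spanner (545,207).
- **Parts:** plate (364,300), knife (271,297), nut (455,205), steel spanner (442,287).
- **Look-alikes:** green spanner (476,366), red spanner (620,334), blue tiles (155,380) and (251,380).
- **Bystanders:** jar (155,288), cups (555,288).

I choose the grey spanner and the white plus tile. Next is a close crop to check that, plus measurements.

```bash
cat > m.py <<'E'
from h import *
def warp(im,c,z,half=.08,s=4000):
    "rectified patch at height z about world point c: x up-> col=y? ; col=(x-c)*s, row=(y-c)*s"
    n=int(2*half*s);q=np.array([[c[0]+a*half,c[1]+b*half,z] for a,b in((-1,-1),(1,-1),(1,1),(-1,1))])
    H=cv2.getPerspectiveTransform(px('top',q).astype(np.float32),np.array([[0,0],[n,0],[n,n],[0,n]],np.float32))
    return cv2.warpPerspective(im,H,(n,n),flags=cv2.INTER_CUBIC)
def tile(im,u,v):
    c=w('top',u,v,.005)
    for _ in range(2):
        g=warp(im,c,.005).min(2)   # white has high min
        m=(g>165).astype(np.uint8);k,l,st,_c=cv2.connectedComponentsWithStats(m)
        i=1+np.argmax(st[1:,4]);p=np.argwhere(l==i)[:,::-1].astype(np.float32);r=cv2.minAreaRect(p)
        hull=np.zeros_like(m);cv2.fillConvexPoly(hull,cv2.convexHull(p.astype(np.int32)),1)
        hull=cv2.erode(hull,np.ones((25,25)));d=(hull*np.clip((200-g.astype(float))/170,0,1))
        M=cv2.moments(d);cc=np.array([M['m10'],M['m01']])/M['m00']
        th=.5*np.degrees(np.arctan2(2*M['mu11'],M['mu20']-M['mu02']))
        c=c+(cc/4000-.08)
    return c,th,c-cc/4000+np.array(r[0])/4000,np.array(r[1])/4,r[2]
E
python3 - <<'E'
from m import *
im=np.load('pics/t0.npy');np.set_printoptions(precision=4,suppress=True)
for n,u,v in(('nut',170,216),('plate',264,214),('knife',362,204),('spanner',545,207)): print(n,*tile(im,u/1.5,v/1.5))
for n,u,v,z in(('plate',364,300,.016),('knife',271,297,.01),('nut',455,205,.026),('span',442,287,.012),('jar',155,288,.095),('cups',564,283,.098)): print(n,w('top',u/1.5,v/1.5,z))
c=im[110:280,80:400];cv2.imwrite('pics/c1.png',cv2.resize(c,None,fx=2.5,fy=2.5,interpolation=cv2.INTER_CUBIC)[:,:,::-1])
ps=[np.array(p) for p in((364,300,.016),(271,297,.01),(455,205,.026),(442,287,.012))]
row=[warp(im,w('top',p[0]/1.5,p[1]/1.5,p[2]),p[2]) for p in ps]
b=np.hstack(row);b=np.vstack([np.hstack(row[:2]),np.hstack(row[2:])]);cv2.imwrite('pics/c2.png',cv2.resize(b,(600,600))[:,:,::-1])
E
```

```text
nut [0.5986 0.3475] -7.1801206039364205 [0.5982 0.347 ] [100.8299 100.6896] 83.09408569335938
plate [0.5998 0.1732] -50.56183863667119 [0.5991 0.1727] [101.1212 100.6073] 87.22083282470703
knife [ 0.6185 -0.0115] -68.01854845342085 [ 0.6175 -0.0118] [101.1127 100.9244] 0.7073193788528442
spanner [ 0.6099 -0.3516] 2.511037674237121 [ 0.6088 -0.3515] [140.4979  70.7208] 2.4133362770080566
plate [ 0.4351 -0.0146]
knife [0.4429 0.1559]
nut [ 0.607  -0.1826]
span [ 0.4579 -0.1572]
jar [0.4519 0.3394]
cups [ 0.453  -0.3555]
```

View pics/c1.png

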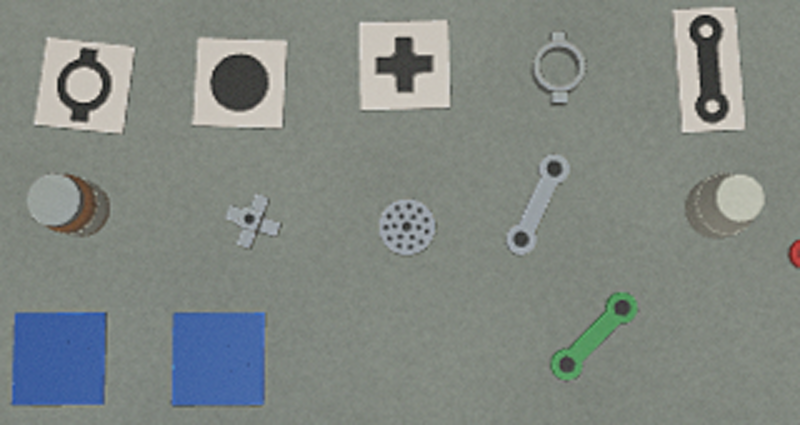

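View pics/c2.png

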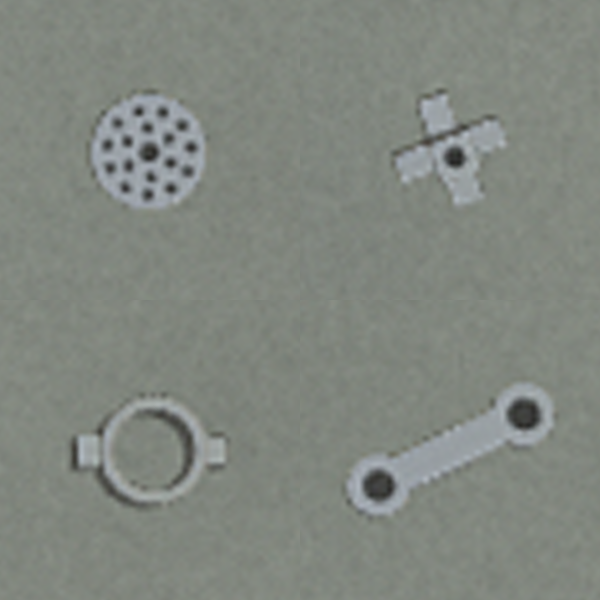

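The crop confirms the choice: grey spanner, white plus tile, all four parts clear of each other. Silhouette centres agree with tile centres to about 1 mm, and tile sizes come out at 101 mm, as they should. Now I'll fit the parts and write a move calculator.

```bash
cat > go.py <<'E'
import sys
from h import *
x,y,z,yaw=map(float,sys.argv[1:5]);o=bot.get_obs();p=o['ee_pos'];Rt=R.from_euler('xyz',o['tcp_rot'],degrees=True)
T=R.from_euler('xyz',[-90,0,yaw],degrees=True)
print('t',round(o['time'],2),'pos',p.round(4),'rot',o['tcp_rot'].round(1),'q6',o['q'][5].round(1),'F',o['wrist_force'].round(1))
print('row',Rt.inv().apply(np.array([x,y,z])-p).round(4),(Rt.inv()*T).as_rotvec().round(4))
E
cat > fit.py <<'E'
from m import *
from scipy.optimize import minimize
def box(x0,x1,y0,y1,z0,z1): return np.array([[x,y,z] for x in(x0,x1) for y in(y0,y1) for z in(z0,z1)])
def cyl(cx,r,h): a=np.linspace(0,2*np.pi,40);return np.array([[cx+r*np.cos(t),r*np.sin(t),z] for t in a for z in(0,h)])
P={'plate':[cyl(0,.031,.016)],
'knife':[box(-.03,.03,-.008,.008,0,.01),box(-.008,.008,-.03,.03,0,.01),box(-.011,.011,-.011,.011,0,.03)],
'nut':[cyl(0,.029,.026),box(-.04,.04,-.008,.008,0,.022)],
'spanner':[box(-.043,.043,-.01,.01,0,.012),cyl(.043,.017,.012),cyl(-.043,.017,.012)]}
def fit(im,name,c,yaw,z0=0.,thr=9):
    "silhouette fit on table background"
    S=6;c0=px('top',[[c[0],c[1],z0]])[0].astype(int);h=32
    pt=im[c0[1]-h:c0[1]+h,c0[0]-h:c0[0]+h].astype(float)
    bg=np.median(pt.reshape(-1,3),0);d=np.abs(pt-bg).max(2);d=cv2.GaussianBlur(d,(0,0),.6)
    m=np.clip(d/thr-.8,0,1)
    if name=='nut':  # fill hole
        b=(m>.5).astype(np.uint8);cs,_=cv2.findContours(b,cv2.RETR_EXTERNAL,cv2.CHAIN_APPROX_NONE);f=np.zeros_like(b);cv2.drawContours(f,[max(cs,key=cv2.contourArea)],-1,1,-1);m=np.maximum(m,f)
    def ren(v):
        M=np.zeros((2*h*S,2*h*S),np.uint8);T=R.from_euler('z',v[2],degrees=True)
        for q in P[name]:
            u=(px('top',T.apply(q)+[v[0],v[1],z0])-c0+h+.5)*S-.5
            cv2.fillConvexPoly(M,cv2.convexHull(np.round(u*8).astype(np.int32)),255,shift=3)
        return cv2.resize(M,(2*h,2*h),interpolation=cv2.INTER_AREA)/255.
    f=lambda s:((ren([s[0]/1e3,s[1]/1e3,s[2]])-m)**2).sum()
    r=minimize(f,[c[0]*1e3,c[1]*1e3,yaw],method='Nelder-Mead',options=dict(initial_simplex=np.array([c[0]*1e3,c[1]*1e3,yaw])+np.array([[0,0,0],[4,0,0],[0,4,0],[0,0,6]])))
    return r.x.round(2),round(r.fun,1),round(m.sum(),1)
E
python3 - <<'E'
from fit import *
im=np.load('pics/t0.npy')
for n,c,a in(('plate',(.4346,-.0141),0),('knife',(.4432,.1554),-19.6),('nut',(.607,-.1826),0),('spanner',(.459,-.1577),-26.9)): print(n,*fit(im,n,c,a))
E
python3 go.py .4346 -.0141 .16 -66.18
```

```text
plate [ 4.3419e+02 -1.3880e+01 -1.9000e-01] 11.6 441.0
knife [442.88 155.53 -20.17] 12.7 279.9
nut [ 6.0899e+02 -1.8284e+02 -5.0000e-02] 14.4 471.5
spanner [ 458.25 -157.53  -25.71] 11.5 430.7
t 0.1 pos [ 0.2221 -0.503   0.2416] rot [-90.    0.1 -66.2] q6 90.0 F [ 0.8 -0.3 -0.4]
row [-0.3613  0.0821  0.3919] [-0.     -0.     -0.0013]
```

```bash
python3 -m crank '-.045 0 .049 0 0 0; -.09 0 .098 0 0 0; -.135 0 .147 0 0 0; -.18 0 .196 0 0 0;-.225 0 .245 0 0 0;-.27 .01 .293 0 0 0;-.315 .02 .34 0 0 0;-.34 .03 .37 0 0 0' -1 60; python3 go.py .4343 -.0140 .12 -66.18
```

```text
time: 0.9
ee_pos: [0.3818, -0.1353, 0.2269]
tcp_rot: [-90.0, -0.0, -66.2]
wrist_force: [0.9, -0.9, -0.0]
opening: 0.0851
t 0.9 pos [ 0.3818 -0.1353  0.2269] rot [-90.   -0.  -66.2] q6 136.7 F [ 0.9 -0.9 -0. ]
row [-0.0898  0.1069  0.0969] [-0.0006 -0.0002  0.0005]
```

```bash
python3 -m crank '-.025 .01 .03 0 -.144 0; -.05 .03 .06 0 -.288 0; -.075 .05 .085 0 -.432 0; -.09 .07 .097 0 -.576 0;-.09 .085 .097 0 -.72 0;-.09 .1 .097 0 -.864 0;-.09 .107 .097 0 -1.008 0;-.09 .107 .097 0 -1.155 0';python3 -m crank '0 0 0 0 0 0'; python3 go.py .4343 -.0140 .03 0;python3 - <<'E'
from h import *
snap('scene','s1',(130,90,390,290),3)
E
```

```text
time: 1.7
ee_pos: [0.433, -0.0155, 0.1182]
tcp_rot: [-90.0, 0.2, 0.4]
wrist_force: [0.0, -0.1, 1.1]
opening: 0.0853
time: 1.8
ee_pos: [0.4336, -0.0156, 0.1194]
tcp_rot: [-90.0, 0.1, 0.1]
wrist_force: [0.4, -0.0, 0.3]
opening: 0.0856
t 1.8 pos [ 0.4336 -0.0156  0.1194] rot [-90.    0.1   0.1] q6 87.8 F [ 0.4 -0.   0.3]
row [0.0008 0.0894 0.0016] [-0.0001  0.0023 -0.001 ]
```

View pics/s1.png

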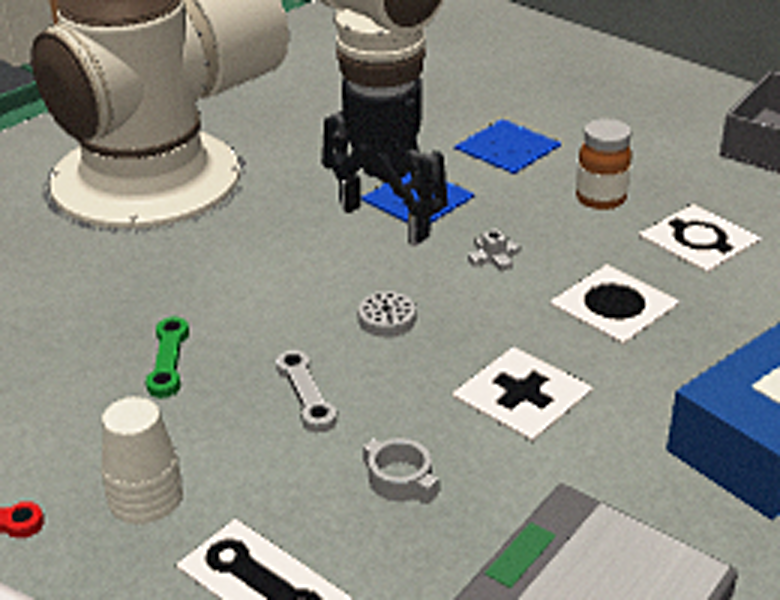

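```bash
python3 -m crank '.001 .03 .0015 0 0 0; .001 .06 .0015 0 0 0;.001 .08 .0015 0 0 0; .001 .095 .0015 0 0 0; .001 .1 .0015 0 0 0;.001 .105 .0015 0 0 0;.001 .107 .0015 0 0 0;.001 .107 .0015 0 0 0'
python3 - <<'E'
from h import *
print(px('scene',[[.484,-.0156,z] for z in(.10,.11,.12,.13)]),'seen 269 170')
E
```

```text
time: 2.65
ee_pos: [0.4352, -0.0142, 0.0133]
tcp_rot: [-90.0, -0.0, -0.0]
wrist_force: [0.5, 0.3, 0.6]
opening: 0.0852
[[270.00035099 176.8717726 ]
 [270.00731956 174.12506848]
 [270.01435403 171.3523906 ]
 [270.02145533 168.55336879]] seen 269 170
```

```bash
python3 -m crank '0 .003 0 0 0 0;0 .005 0 0 0 0;0 .005 0 0 0 0'; python3 -m crank '0 0 0 0 0 0;0 0 0 0 0 0;0 0 0 0 0 0;0 0 0 0 0 0;0 0 0 0 0 0;0 0 0 0 0 0;0 0 0 0 0 0;0 0 0 0 0 0' 1 60;python3 -m crank '0 0 0 0 0 0;0 0 0 0 0 0;0 0 0 0 0 0'
```

```text
time: 2.95
ee_pos: [0.4348, -0.0142, 0.0077]
tcp_rot: [-90.0, 0.0, -0.0]
wrist_force: [0.7, 0.7, 0.3]
opening: 0.0854
time: 3.75
ee_pos: [0.4351, -0.0142, 0.0086]
tcp_rot: [-90.0, -0.0, -0.0]
wrist_force: [-2.7, -0.4, 6.1]
opening: 0.0597
time: 4.05
ee_pos: [0.4352, -0.0142, 0.0086]
tcp_rot: [-90.0, -0.0, -0.0]
wrist_force: [-2.0, -0.2, 4.9]
opening: 0.0603
```

```bash
python3 -m crank '0 -.01 0 0 0 0;0 -.03 0 0 0 0;0 -.06 0 0 0 0;0 -.09 0 0 0 0;0 -.11 0 0 0 0;0 -.12 0 0 0 0;0 -.12 0 0 0 0'; python3 go.py .5995 .173 .05 0
```

```text
time: 4.75
ee_pos: [0.4355, -0.0142, 0.129]
tcp_rot: [-90.0, -0.1, -0.0]
wrist_force: [-0.5, -0.4, -3.2]
opening: 0.0597
t 4.75 pos [ 0.4355 -0.0142  0.129 ] rot [-90.   -0.1  -0. ] q6 88.1 F [-0.5 -0.4 -3.2]
row [0.1639 0.0793 0.1872] [ 0.0001 -0.      0.0019]
```

```bash
python3 -m crank '.015 0 .018 0 0 0;.045 0 .05 0 0 0;.078 0 .09 0 0 0;.11 0 .127 0 0 0;.138 .02 .158 0 0 0;.156 .045 .179 0 0 0;.164 .07 .187 0 0 0;.164 .08 .187 0 0 0'; python3 -m crank '0 0 0 0 0 0'; python3 go.py .5995 .173 .016 0
```

```text
time: 5.55
ee_pos: [0.5974, 0.1735, 0.0428]
tcp_rot: [-90.1, 0.4, 0.1]
wrist_force: [-0.7, -0.4, -3.2]
opening: 0.0599
time: 5.65
ee_pos: [0.597, 0.1722, 0.0448]
tcp_rot: [-90.1, 0.3, 0.0]
wrist_force: [-1.2, 0.3, -2.0]
opening: 0.0597
t 5.65 pos [0.597  0.1722 0.0448] rot [-90.1   0.3   0. ] q6 106.1 F [-1.2  0.3 -2. ]
row [0.0027 0.0288 0.0009] [ 0.0017  0.0002 -0.0052]
```

```bash
python3 -m crank '.0015 .008 .0005 0 0 -.003;.0027 .016 .001 0 0 -.005;.0027 .022 .001 0 0 -.005;.0027 .026 .001 0 0 -.005;.0027 .028 .001 0 0 -.005;.0027 .028 .001 0 0 -.005;.0027 .028 .001 0 0 -.005'; python3 go.py .5995 .173 .0136 0
```

```text
time: 6.35
ee_pos: [0.6017, 0.1738, 0.0202]
tcp_rot: [-90.0, -0.3, -0.0]
wrist_force: [-0.5, -0.0, -2.7]
opening: 0.0594
t 6.35 pos [0.6017 0.1738 0.0202] rot [-90.   -0.3  -0. ] q6 106.2 F [-0.5 -0.  -2.7]
row [-0.0022  0.0066 -0.0008] [-0.0001 -0.      0.0053]
```

```bash
python3 -m crank '-.001 .0 -.0005 0 0 .003;-.002 .002 -.0008 0 0 .005;-.002 .003 -.0008 0 0 .005;-.002 .003 -.0008 0 0 .005'; python3 go.py .5995 .173 .0136 0
```

```text
time: 6.75
ee_pos: [0.5995, 0.173, 0.0166]
tcp_rot: [-90.0, 0.0, -0.0]
wrist_force: [0.2, 0.6, -2.6]
opening: 0.0598
t 6.75 pos [0.5995 0.173  0.0166] rot [-90.   0.  -0.] q6 106.1 F [ 0.2  0.6 -2.6]
row [0.    0.003 0.   ] [ 0.0001 -0.     -0.0004]
```

```bash
python3 -m crank '0 .001 0 0 0 0;0 .002 0 0 0 0;0 .0025 0 0 0 0;0 .0025 0 0 0 0';python3 -m crank '0 .0005 0 0 0 0;0 .0008 0 0 0 0;0 .0008 0 0 0 0'
```

```text
time: 7.15
ee_pos: [0.5995, 0.173, 0.0142]
tcp_rot: [-90.0, 0.0, 0.0]
wrist_force: [0.2, -0.8, -2.7]
opening: 0.06
time: 7.45
ee_pos: [0.5996, 0.173, 0.0137]
tcp_rot: [-90.0, -0.0, 0.0]
wrist_force: [-0.3, -0.2, -0.9]
opening: 0.0598
```

```bash
python3 -m crank '0 0 0 0 0 0;0 0 0 0 0 0;0 0 0 0 0 0;0 0 0 0 0 0' -0.6; python3 -m crank '0 0 0 0 0 0;0 0 0 0 0 0;0 -.01 0 0 0 0;0 -.03 0 0 0 0;0 -.06 0 0 0 0;0 -.1 0 0 0 0;0 -.13 0 0 0 0;0 -.14 0 0 0 0' -1; python3 go.py .4435 .1555 .09 -20
```

```text
time: 7.85
ee_pos: [0.5997, 0.1731, 0.0137]
tcp_rot: [-90.0, -0.0, 0.0]
wrist_force: [-0.1, -0.3, -0.2]
opening: 0.0684
time: 8.65
ee_pos: [0.6008, 0.1734, 0.1585]
tcp_rot: [-89.9, -0.3, 0.0]
wrist_force: [0.1, 0.1, 0.7]
opening: 0.0851
t 8.65 pos [0.6008 0.1734 0.1585] rot [-89.9  -0.3   0. ] q6 106.1 F [0.1 0.1 0.7]
row [-0.1577  0.0675 -0.018 ] [-0.0026  0.3491  0.0052]
```

```bash
python3 -m crank '-.03 0 -.004 0 .07 0;-.07 0 -.008 0 .14 0;-.11 0 -.012 0 .22 0;-.14 .02 -.016 0 .3 0;-.158 .04 -.018 0 .349 0;-.158 .06 -.018 0 .349 0;-.158 .068 -.018 0 .349 0;-.158 .068 -.018 0 .349 0' 0;python3 -m crank '0 0 0 0 0 0;0 0 0 0 0 0';python3 go.py .4435 .1555 .026 -20
python3 - <<'E'
from fit import *
im=vision.camera('top');np.save('pics/t1.npy',im)
cv2.imwrite('pics/p1.png',cv2.resize(warp(im,(.5995,.173),.005),(400,400))[:,:,::-1])
E
```

```text
time: 9.45
ee_pos: [0.4411, 0.1548, 0.0847]
tcp_rot: [-90.1, 0.1, -20.0]
wrist_force: [0.9, -0.1, 0.2]
opening: 0.0425
time: 9.65
ee_pos: [0.4423, 0.1552, 0.0865]
tcp_rot: [-90.0, -0.0, -20.0]
wrist_force: [0.6, 0.2, -0.1]
opening: 0.0431
t 9.65 pos [0.4423 0.1552 0.0865] rot [-90.  -0. -20.] q6 129.3 F [ 0.6  0.2 -0.1]
row [0.0009 0.0605 0.0006] [-0.0007 -0.      0.0008]
```

View pics/p1.png

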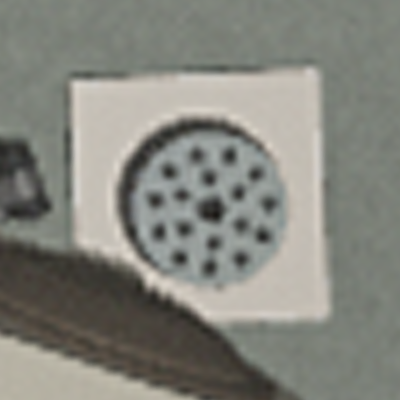

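The plate lies flat on its disc, about 1 mm off or less. Now the knife.

```bash
python3 -m crank '.0005 .02 .0005 0 0 0;.0007 .04 .0006 0 0 0;.0007 .053 .0006 0 0 0;.0007 .058 .0006 0 0 0;.0007 .061 .0006 0 0 0;.0007 .0625 .0006 0 0 0;.0007 .0625 .0006 0 0 0;.0007 .0625 .0006 0 0 0';python3 go.py .4435 .1555 .0235 -20
python3 - <<'E'
from h import *
snap('scene','s2',(250,140,340,210),7)
E
```

```text
time: 10.5
ee_pos: [0.4428, 0.1555, 0.0237]
tcp_rot: [-90.0, -0.0, -20.0]
wrist_force: [0.5, 0.2, -0.9]
opening: 0.0431
t 10.5 pos [0.4428 0.1555 0.0237] rot [-90.  -0. -20.] q6 129.3 F [ 0.5  0.2 -0.9]
row [0.0006 0.0002 0.0003] [-0.0005  0.0001  0.0007]
```

View pics/s2.png

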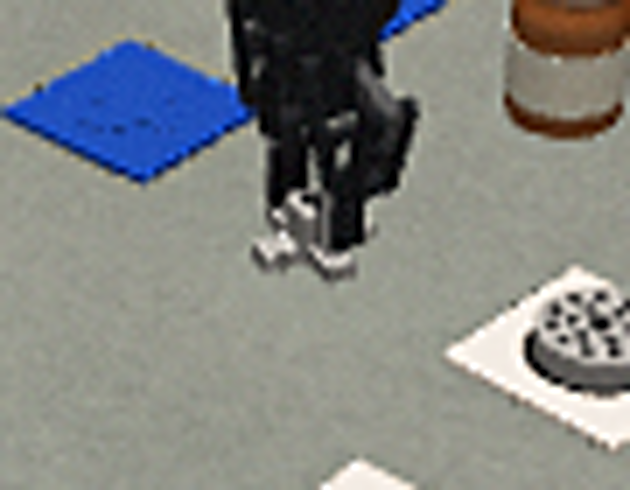

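The fingers straddle the hub above the wings, with the hub at about (300,215) in the crop. Closing now.

```bash
python3 -m crank '0 0 0 0 0 0;0 0 0 0 0 0;0 0 0 0 0 0;0 0 0 0 0 0;0 0 0 0 0 0;0 0 0 0 0 0;0 0 0 0 0 0;0 0 0 0 0 0' 1 60;python3 -m crank '0 -.01 0 0 0 0;0 -.03 0 0 0 0;0 -.06 0 0 0 0;0 -.09 0 0 0 0;0 -.11 0 0 0 0;0 -.12 0 0 0 0;0 -.12 0 0 0 0;0 -.12 0 0 0 0'; python3 go.py .618 -.0117 .08 0.7
```

```text
time: 11.35
ee_pos: [0.4428, 0.1555, 0.0236]
tcp_rot: [-90.0, -0.0, -20.0]
wrist_force: [-0.1, -0.8, 6.7]
opening: 0.0204
time: 12.15
ee_pos: [0.4421, 0.1552, 0.1421]
tcp_rot: [-90.0, 0.1, -20.0]
wrist_force: [-0.4, -0.5, -1.7]
opening: 0.0203
t 12.15 pos [0.4421 0.1552 0.1421] rot [-90.    0.1 -20. ] q6 129.3 F [-0.4 -0.5 -1.7]
row [ 0.2224  0.062  -0.0967] [ 0.0006 -0.3612 -0.0011]
```

```bash
python3 -m crank '.02 0 -.009 0 -.05 0;.055 0 -.024 0 -.1 0;.095 0 -.041 0 -.15 0;.135 0 -.059 0 -.21 0;.175 0 -.076 0 -.27 0;.205 .02 -.09 0 -.32 0;.222 .045 -.097 0 -.361 0;.222 .062 -.097 0 -.361 0'; python3 -m crank '0 0 0 0 0 0;0 0 0 0 0 0;0 0 0 0 0 0;0 0 0 0 0 0'; python3 go.py .6183 -.0115 .0286 0.7
```

```text
time: 12.95
ee_pos: [0.6179, -0.0137, 0.0769]
tcp_rot: [-90.0, 0.2, 0.6]
wrist_force: [-1.9, 0.6, -2.2]
opening: 0.0208
time: 13.35
ee_pos: [0.6183, -0.0113, 0.0824]
tcp_rot: [-90.0, -0.1, 0.7]
wrist_force: [0.3, -0.1, -1.2]
opening: 0.0208
t 13.35 pos [ 0.6183 -0.0113  0.0824] rot [-90.   -0.1   0.7] q6 88.2 F [ 0.3 -0.1 -1.2]
row [-0.0001  0.0538 -0.0002] [0.     0.0004 0.0018]
```

```bash
python3 -m crank '0 .015 0 0 0 0;0 .03 0 0 0 0;0 .04 0 0 0 0;0 .047 0 0 0 0;0 .05 0 0 0 0;0 .05 0 0 0 0;0 .05 0 0 0 0;0 .05 0 0 0 0';python3 -m crank '0 0 0 0 0 0;0 0 0 0 0 0'; python3 go.py .6183 -.0115 .0286 0.7
```

```text
time: 14.15
ee_pos: [0.6183, -0.0117, 0.0317]
tcp_rot: [-90.0, -0.1, 0.7]
wrist_force: [0.3, 0.3, -1.4]
opening: 0.0202
time: 14.35
ee_pos: [0.6181, -0.0117, 0.0314]
tcp_rot: [-90.0, -0.0, 0.7]
wrist_force: [0.4, 0.1, -1.1]
opening: 0.0206
t 14.35 pos [ 0.6181 -0.0117  0.0314] rot [-90.   -0.    0.7] q6 88.2 F [ 0.4  0.1 -1.1]
row [0.0002 0.0028 0.0002] [ 0.     -0.0002  0.0004]
```

```bash
python3 -m crank '0 .001 0 0 0 0;0 .002 0 0 0 0;0 .0024 0 0 0 0;0 .0024 0 0 0 0';python3 -m crank '0 .0005 0 0 0 0;0 .0007 0 0 0 0;0 .0007 0 0 0 0'
```

```text
time: 14.75
ee_pos: [0.6179, -0.0117, 0.0286]
tcp_rot: [-90.0, 0.0, 0.7]
wrist_force: [-0.7, 0.4, -1.5]
opening: 0.0205
time: 15.05
ee_pos: [0.6179, -0.0117, 0.0287]
tcp_rot: [-90.0, -0.0, 0.7]
wrist_force: [-3.2, 0.3, 4.8]
opening: 0.0206
```

```bash
python3 -m crank '0 0 0 0 0 0;0 0 0 0 0 0;0 0 0 0 0 0;0 0 0 0 0 0' 0.1; python3 -m crank '0 0 0 0 0 0;0 -.01 0 0 0 0;0 -.03 0 0 0 0;0 -.06 0 0 0 0;0 -.09 0 0 0 0;0 -.12 0 0 0 0;0 -.14 0 0 0 0;0 -.14 0 0 0 0'; python3 go.py .6085 -.1828 .1 90
```

```text
time: 15.45
ee_pos: [0.6179, -0.0117, 0.0279]
tcp_rot: [-90.0, 0.0, 0.7]
wrist_force: [0.4, -0.3, -0.7]
opening: 0.0385
time: 16.25
ee_pos: [0.6192, -0.0117, 0.1723]
tcp_rot: [-90.0, -0.3, 0.7]
wrist_force: [0.6, -0.0, 0.5]
opening: 0.0385
t 16.25 pos [ 0.6192 -0.0117  0.1723] rot [-90.   -0.3   0.7] q6 88.2 F [ 0.6 -0.   0.5]
row [-0.0132  0.0723 -0.1709] [ 0.0047 -1.5588  0.0045]
```

```bash
python3 -m crank '0 0 -.03 0 -.14 0;-.004 0 -.06 0 -.28 0;-.008 0 -.09 0 -.42 0;-.013 0 -.12 0 -.56 0;-.013 0 -.15 0 -.7 0;-.013 0 -.171 0 -.84 0;-.013 0 -.171 0 -.98 0;-.013 0 -.171 0 -1.12 0' -1;python3 -m crank '0 .02 0 0 -.14 0;0 .04 0 0 -.28 0;0 .06 0 0 -.42 0;0 .07 0 0 -.439 0;0 .07 0 0 -.439 0;0 .07 0 0 -.439 0';python3 go.py .6085 -.1828 .012 90
python3 - <<'E'
from fit import *
im=vision.camera('top');np.save('pics/t2.npy',im)
a=cv2.resize(warp(im,(.618,-.0117),.005),(400,400));b=cv2.resize(warp(im,(.609,-.183),.024),(400,400))
cv2.imwrite('pics/p2.png',np.hstack([a,b])[:,:,::-1])
E
```

```text
time: 17.05
ee_pos: [0.6065, -0.1837, 0.1671]
tcp_rot: [-89.9, 0.0, 65.1]
wrist_force: [0.2, -0.4, 1.3]
opening: 0.0856
time: 17.65
ee_pos: [0.6071, -0.1829, 0.0985]
tcp_rot: [-90.0, 0.0, 89.8]
wrist_force: [-0.0, 1.4, 0.6]
opening: 0.0855
t 17.65 pos [ 0.6071 -0.1829  0.0985] rot [-90.    0.   89.8] q6 -16.6 F [-0.   1.4  0.6]
row [ 0.0001  0.0865 -0.0014] [ 0.0003 -0.0028 -0.0001]
```

View pics/p2.png

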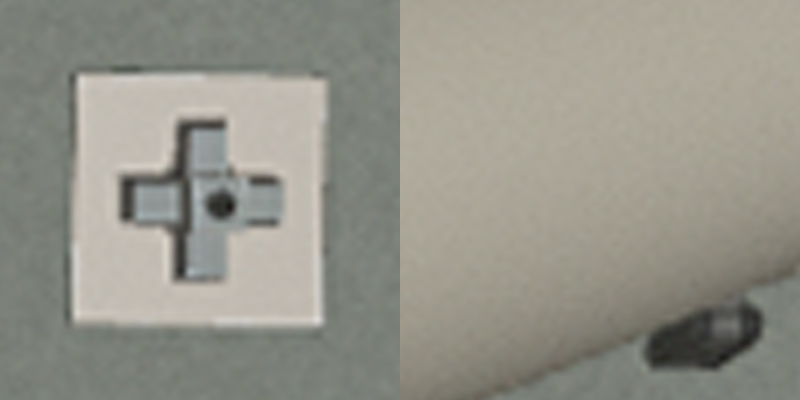

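The knife matches the plus, roughly 1 mm off or less. Descending on the nut.

```bash
python3 -m crank '0 .03 -.001 0 0 0;0 .055 -.0014 0 0 0;0 .07 -.0014 0 0 0;0 .08 -.0014 0 0 0;0 .085 -.0014 0 0 0;0 .086 -.0014 0 0 0;0 .086 -.0014 0 0 0;0 .086 -.0014 0 0 0';python3 -m crank '0 0 0 0 0 0;0 0 0 0 0 0;0 0 0 0 0 0;0 0 0 0 0 0;0 0 0 0 0 0;0 0 0 0 0 0;0 0 0 0 0 0;0 0 0 0 0 0' 1 50;python3 -m crank '0 0 0 0 0 0;0 0 0 0 0 0;0 0 0 0 0 0'
```

```text
time: 18.5
ee_pos: [0.6089, -0.183, 0.013]
tcp_rot: [-90.1, 0.0, 90.0]
wrist_force: [-0.4, 0.1, 0.8]
opening: 0.0855
time: 19.3
ee_pos: [0.6087, -0.1829, 0.0131]
tcp_rot: [-90.1, 0.0, 90.0]
wrist_force: [-1.4, 0.6, 5.3]
opening: 0.0569
time: 19.6
ee_pos: [0.6087, -0.1829, 0.0131]
tcp_rot: [-90.1, 0.0, 90.0]
wrist_force: [-2.4, 0.4, 4.8]
opening: 0.0569
```

```bash
python3 -m crank '0 -.01 0 0 0 0;0 -.03 0 0 0 0;0 -.06 0 0 0 0;0 -.09 0 0 0 0;0 -.12 0 0 0 0;.02 -.13 0 0 0 0;.05 -.13 0 0 0 0;.09 -.13 0 0 0 0';python3 -m crank '.04 0 0 0 0.01 0;.085 0 0 0 .02 0;.13 0 0 0 .03 0;.175 0 0 0 .05 0;.22 0 0 0 .07 0;.265 0 0 0 .08 0;.31 0 0 0 .1 0;.35 0 0 0 .11 0'; python3 go.py .5984 .3473 .08 83
```

```text
time: 20.4
ee_pos: [0.6084, -0.0931, 0.1428]
tcp_rot: [-90.0, 0.0, 89.9]
wrist_force: [0.3, 0.8, -3.5]
opening: 0.0569
time: 21.2
ee_pos: [0.6078, 0.2593, 0.1423]
tcp_rot: [-90.0, -0.0, 83.7]
wrist_force: [-0.1, 0.2, -2.6]
opening: 0.057
t 21.2 pos [0.6078 0.2593 0.1423] rot [-90.   -0.   83.7] q6 29.4 F [-0.1  0.2 -2.6]
row [0.0864 0.0623 0.019 ] [-0.0001  0.0122  0.    ]
```

```bash
python3 -m crank '.03 0 .006 0 .012 0;.06 0 .012 0 .012 0;.08 .02 .018 0 .012 0;.0864 .04 .019 0 .012 0;.0864 .055 .019 0 .012 0;.0864 .062 .019 0 .012 0;.0864 .062 .019 0 .012 0;.0864 .062 .019 0 .012 0';python3 -m crank '0 0 0 0 0 0;0 0 0 0 0 0;0 0 0 0 0 0'; python3 go.py .5984 .3473 .0181 83
```

```text
time: 22.0
ee_pos: [0.5993, 0.3445, 0.0809]
tcp_rot: [-90.0, -0.0, 83.0]
wrist_force: [0.6, -0.1, -2.7]
opening: 0.057
time: 22.3
ee_pos: [0.5992, 0.3451, 0.0807]
tcp_rot: [-90.0, -0.0, 83.0]
wrist_force: [0.7, -0.4, -2.0]
opening: 0.057
t 22.3 pos [0.5992 0.3451 0.0807] rot [-90.  -0.  83.] q6 36.9 F [ 0.7 -0.4 -2. ]
row [0.0021 0.0626 0.0011] [0.0008 0.0001 0.0005]
```

```bash
python3 -m crank '.001 .02 .0005 0 0 0;.002 .035 .001 0 0 0;.002 .047 .001 0 0 0;.002 .055 .001 0 0 0;.002 .058 .001 0 0 0;.002 .0585 .001 0 0 0;.002 .0585 .001 0 0 0;.002 .0585 .001 0 0 0';python3 -m crank '0 0 0 0 0 0;0 0 0 0 0 0;0 0 0 0 0 0'; python3 go.py .5984 .3473 .0181 83
```

```text
time: 23.1
ee_pos: [0.5985, 0.3474, 0.0223]
tcp_rot: [-90.1, -0.0, 83.0]
wrist_force: [0.2, 0.1, -2.1]
opening: 0.0571
time: 23.4
ee_pos: [0.5982, 0.3472, 0.0217]
tcp_rot: [-90.0, -0.0, 83.0]
wrist_force: [0.6, 0.4, -1.9]
opening: 0.057
t 23.4 pos [0.5982 0.3472 0.0217] rot [-90.  -0.  83.] q6 37.1 F [ 0.6  0.4 -1.9]
row [ 0.0001  0.0036 -0.0002] [0.0002 0.0004 0.0001]
```

```bash
python3 -m crank '0 .001 0 0 0 0;0 .002 0 0 0 0;0 .003 0 0 0 0;0 .003 0 0 0 0;0 .003 0 0 0 0';python3 -m crank '0 .0004 0 0 0 0;0 .0008 0 0 0 0;0 .0008 0 0 0 0'
```

```text
time: 23.9
ee_pos: [0.5981, 0.3472, 0.0184]
tcp_rot: [-90.0, 0.0, 83.0]
wrist_force: [-1.0, 0.8, -3.4]
opening: 0.0574
time: 24.2
ee_pos: [0.5982, 0.3472, 0.0182]
tcp_rot: [-90.0, -0.0, 83.0]
wrist_force: [-1.9, -2.6, 2.0]
opening: 0.0572
```

```bash
python3 -m crank '0 0 0 0 0 0;0 0 0 0 0 0;0 0 0 0 0 0;0 0 0 0 0 0' -0.6; python3 -m crank '0 0 0 0 0 0;0 0 0 0 0 0;0 -.01 0 0 0 0;0 -.03 0 0 0 0;0 -.06 0 0 0 0;0 -.1 0 0 0 0;0 -.14 0 0 0 0;0 -.15 0 0 0 0' -1; python3 go.py .4585 -.1575 .16 63.6
```

```text
time: 24.6
ee_pos: [0.5982, 0.3472, 0.0177]
tcp_rot: [-90.0, -0.0, 83.0]
wrist_force: [-0.8, 0.5, 0.9]
opening: 0.0683
time: 25.4
ee_pos: [0.5993, 0.3479, 0.1743]
tcp_rot: [-90.4, -0.3, 83.0]
wrist_force: [0.6, 0.9, 0.6]
opening: 0.0853
t 25.4 pos [0.5993 0.3479 0.1743] rot [-90.4  -0.3  83. ] q6 37.1 F [0.6 0.9 0.6]
row [-0.5188  0.0114  0.0784] [0.0053 0.339  0.0057]
```

```bash
python3 -m crank '-.04 0 .006 0 .03 0;-.085 0 .013 0 .06 0;-.13 0 .02 0 .1 0;-.175 0 .027 0 .13 0;-.22 0 .034 0 .16 0;-.265 0 .04 0 .19 0;-.31 0 .047 0 .22 0;-.355 0 .054 0 .25 0' 0.0;python3 -m crank '0 0 0 0 0 0'; python3 go.py .4585 -.1575 .08 63.6
python3 - <<'E'
from fit import *
im=vision.camera('top');np.save('pics/t3.npy',im)
a=cv2.resize(warp(im,(.5984,.3473),.005),(400,400));b=cv2.resize(warp(im,(.4585,-.1575),.012),(400,400))
cv2.imwrite('pics/p3.png',np.hstack([a,b])[:,:,::-1])
E
```

```text
time: 26.2
ee_pos: [0.5005, -0.0001, 0.168]
tcp_rot: [-90.0, -0.0, 68.6]
wrist_force: [0.5, -0.2, 0.6]
opening: 0.0423
time: 26.3
ee_pos: [0.5001, -0.0025, 0.1684]
tcp_rot: [-90.1, 0.0, 68.4]
wrist_force: [0.9, 1.0, -0.0]
opening: 0.0424
t 26.3 pos [ 0.5001 -0.0025  0.1684] rot [-90.1   0.   68.4] q6 21.4 F [ 0.9  1.  -0. ]
row [-0.1593  0.0885 -0.0183] [ 0.0009  0.0834 -0.0007]
```

View pics/p3.png

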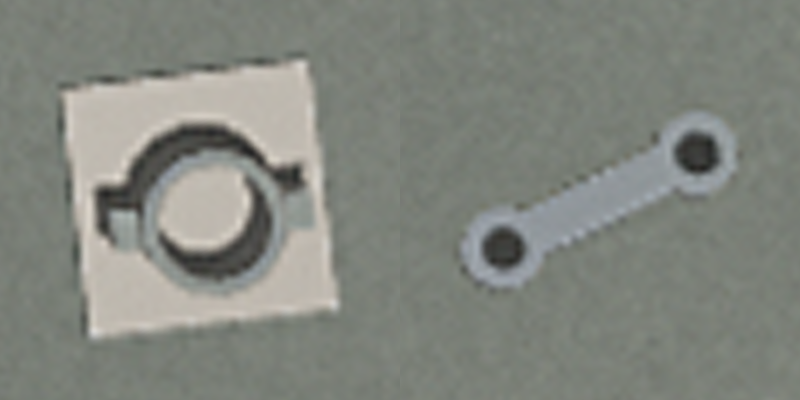

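The nut sits centred to about 0.5 mm at about -7°. The spanner eyes at (503,247) and (697,153) give centre (.4585,-.1575) and yaw -25.9°.

```bash
python3 -m crank '-.04 0 -.005 0 .04 0;-.08 0 -.01 0 .075 0;-.12 .02 -.015 0 .075 0;-.145 .045 -.018 0 .075 0;-.159 .07 -.018 0 .075 0;-.159 .0885 -.018 0 .075 0;-.159 .0885 -.018 0 .075 0;-.159 .0885 -.018 0 .075 0';python3 -m crank '0 0 0 0 0 0;0 0 0 0 0 0;0 0 0 0 0 0'; python3 go.py .4585 -.1575 .0145 64.1
```

```text
time: 27.15
ee_pos: [0.4608, -0.1526, 0.0796]
tcp_rot: [-90.0, -0.0, 64.5]
wrist_force: [-0.5, 0.4, 0.8]
opening: 0.0427
time: 27.45
ee_pos: [0.4609, -0.1531, 0.08]
tcp_rot: [-90.1, -0.0, 64.4]
wrist_force: [0.5, 0.2, 0.8]
opening: 0.0427
t 27.45 pos [ 0.4609 -0.1531  0.08  ] rot [-90.1  -0.   64.4] q6 7.2 F [0.5 0.2 0.8]
row [-0.005   0.0655  0.0004] [0.0013 0.0058 0.0002]
```

```bash
python3 -m crank '-.003 .02 0 0 .006 0;-.005 .04 .0004 0 .006 0;-.005 .053 .0004 0 .006 0;-.005 .06 .0004 0 .006 0;-.005 .064 .0004 0 .006 0;-.005 .0655 .0004 0 .006 0;-.005 .0655 .0004 0 .006 0;-.005 .0655 .0004 0 .006 0';python3 -m crank '0 0 0 0 0 0;0 0 0 0 0 0;0 0 0 0 0 0;0 0 0 0 0 0;0 0 0 0 0 0;0 0 0 0 0 0;0 0 0 0 0 0;0 0 0 0 0 0' 1 60; python3 go.py .4585 -.1575 .0145 64.1
```

```text
time: 28.25
ee_pos: [0.4583, -0.1577, 0.0143]
tcp_rot: [-90.1, -0.0, 64.1]
wrist_force: [-0.0, 1.0, 0.7]
opening: 0.0425
time: 29.05
ee_pos: [0.4582, -0.1577, 0.0143]
tcp_rot: [-90.1, -0.0, 64.1]
wrist_force: [-1.5, 0.9, 6.1]
opening: 0.018
t 29.05 pos [ 0.4582 -0.1577  0.0143] rot [-90.1  -0.   64.1] q6 6.9 F [-1.5  0.9  6.1]
row [ 0.0003 -0.0002 -0.0002] [ 0.0009 -0.0007  0.0002]
```

```bash
python3 -m crank '0 -.01 0 0 0 0;0 -.03 0 0 0 0;0 -.06 0 0 0 0;0 -.09 0 0 0 0;0 -.12 0 0 0 0;0 -.14 0 0 0 0;0 -.145 0 0 0 0;0 -.145 0 0 0 0'; python3 go.py .6094 -.3516 .08 92.45
```

```text
time: 29.85
ee_pos: [0.4581, -0.1577, 0.159]
tcp_rot: [-90.0, -0.0, 64.1]
wrist_force: [-0.2, 0.1, -2.6]
opening: 0.018
t 29.85 pos [ 0.4581 -0.1577  0.159 ] rot [-90.   -0.   64.1] q6 6.9 F [-0.2  0.1 -2.6]
row [-0.1082  0.0792 -0.2208] [ 9.000e-04 -4.956e-01 -1.000e-04]
```

```bash
python3 -m crank '-.01 0 -.02 0 -.06 0;-.025 0 -.055 0 -.12 0;-.045 0 -.095 0 -.19 0;-.065 0 -.135 0 -.26 0;-.085 0 -.175 0 -.34 0;-.1 0 -.205 0 -.42 0;-.108 .02 -.221 0 -.496 0;-.108 .05 -.221 0 -.496 0'; python3 -m crank '0 .02 0 0 0 0;0 .03 0 0 0 0;0 .03 0 0 0 0;0 .03 0 0 0 0;0 .03 0 0 0 0'; python3 go.py .6094 -.3516 .0193 92.45
```

```text
time: 30.65
ee_pos: [0.6104, -0.3535, 0.1065]
tcp_rot: [-90.0, 0.0, 92.5]
wrist_force: [-0.8, 0.4, -2.8]
opening: 0.0181
time: 31.15
ee_pos: [0.6099, -0.3516, 0.0803]
tcp_rot: [-90.1, 0.1, 92.5]
wrist_force: [-0.5, -0.2, -1.8]
opening: 0.018
t 31.15 pos [ 0.6099 -0.3516  0.0803] rot [-90.1   0.1  92.5] q6 -32.4 F [-0.5 -0.2 -1.8]
row [0.0001 0.061  0.0006] [ 0.0018  0.0006 -0.0011]
```

```bash
python3 -m crank '0 .02 .0005 0 0 0;0 .035 .0005 0 0 0;0 .046 .0005 0 0 0;0 .053 .0005 0 0 0;0 .056 .0005 0 0 0;0 .057 .0005 0 0 0;0 .057 .0005 0 0 0;0 .057 .0005 0 0 0';python3 -m crank '0 0 0 0 0 0;0 0 0 0 0 0;0 0 0 0 0 0'; python3 go.py .6094 -.3516 .0193 92.45
```

```text
time: 31.95
ee_pos: [0.6091, -0.3516, 0.0223]
tcp_rot: [-90.0, 0.0, 92.5]
wrist_force: [0.3, -0.1, -0.8]
opening: 0.018
time: 32.25
ee_pos: [0.6089, -0.3515, 0.0219]
tcp_rot: [-90.0, 0.0, 92.5]
wrist_force: [-0.3, -0.1, -0.9]
opening: 0.0185
t 32.25 pos [ 0.6089 -0.3515  0.0219] rot [-90.    0.   92.5] q6 -32.5 F [-0.3 -0.1 -0.9]
row [-0.0001  0.0026 -0.0005] [ 0.0002  0.0005 -0.0001]
```

```bash
python3 -m crank '0 .001 -.0005 0 0 0;0 .002 -.0005 0 0 0;0 .0023 -.0005 0 0 0;0 .0023 -.0005 0 0 0;0 .0023 -.0005 0 0 0';python3 -m crank '0 .0004 0 0 0 0;0 .0008 0 0 0 0;0 .0008 0 0 0 0'
```

```text
time: 32.75
ee_pos: [0.6094, -0.3514, 0.0194]
tcp_rot: [-90.0, -0.0, 92.5]
wrist_force: [1.1, 1.1, -0.5]
opening: 0.0181
time: 33.05
ee_pos: [0.6094, -0.3514, 0.0194]
tcp_rot: [-90.0, 0.0, 92.5]
wrist_force: [-2.5, 1.8, 5.2]
opening: 0.0181
```

Touched down. Now I'll release, rise, and back away to a spot where both views are clear.

```bash
python3 -m crank '0 0 0 0 0 0;0 0 0 0 0 0;0 0 0 0 0 0;0 0 0 0 0 0' 0.2; python3 -m crank '0 0 0 0 0 0;0 -.01 0 0 0 0;0 -.03 0 0 0 0;0 -.06 0 0 0 0;0 -.1 0 0 0 0;0 -.14 0 0 0 0;0 -.18 0 0 0 0;0 -.2 0 0 0 0'; python3 -m crank '0 0 .04 0 0 0;0 0 .09 0 0 0;0 0 .14 0 0 0;0 0 .19 0 0 0;0 0 .24 0 0 0;0 0 .28 0 0 0;0 0 .3 0 0 0;0 0 .3 0 0 0'
python3 - <<'E'
from fit import *
im=vision.camera('top');np.save('pics/t4.npy',im);s=vision.camera('scene');np.save('pics/s4.npy',s)
cv2.imwrite('pics/p4.png',np.hstack([cv2.resize(warp(im,(.6095,-.3516),.005),(400,400)),cv2.resize(im[90:290,70:270],(400,400))])[:,:,::-1])
cv2.imwrite('pics/s4.png',cv2.resize(s[90:340,100:420],(800,600),interpolation=cv2.INTER_CUBIC)[:,:,::-1])
E
```

```text
time: 33.45
ee_pos: [0.6093, -0.3514, 0.0184]
tcp_rot: [-90.0, -0.0, 92.5]
wrist_force: [-0.2, 0.5, 0.7]
opening: 0.0342
time: 34.25
ee_pos: [0.6097, -0.3516, 0.224]
tcp_rot: [-90.3, 0.2, 92.5]
wrist_force: [0.1, -0.6, 1.0]
opening: 0.034
time: 35.05
ee_pos: [0.3076, -0.3645, 0.2202]
tcp_rot: [-90.1, 0.1, 92.3]
wrist_force: [0.9, 0.0, 1.1]
opening: 0.0342
```

View pics/p4.png

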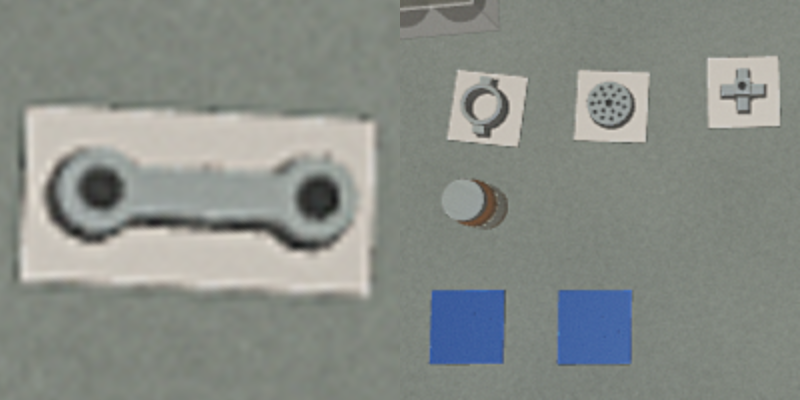

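View pics/s4.png

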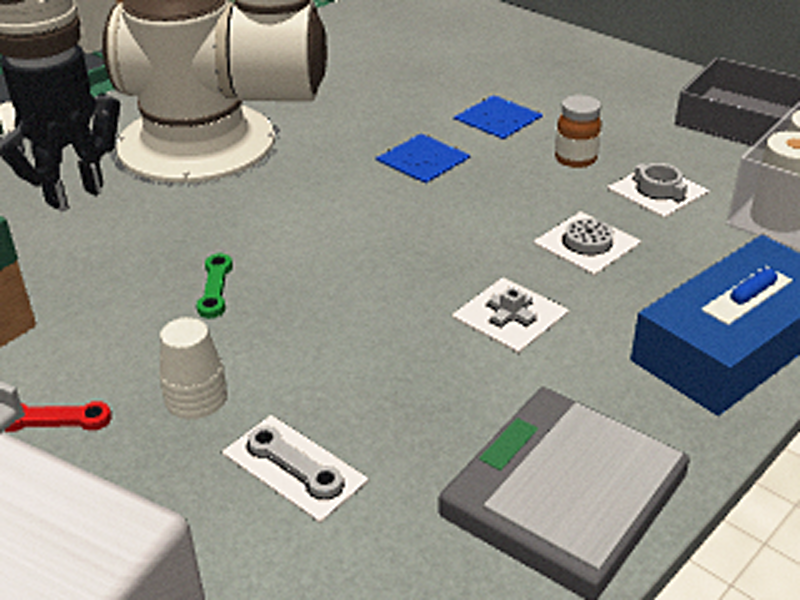

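The spanner's eyes at (100,187) and (318,197) give an underside centre within 1 mm and a yaw of 2.6° against the tile's 2.45°. The other three lie flat, and the jar and cups stand as before. Handing in.

Run:
```python
from h import *
a=np.load('pics/t0.npy').astype(int);b=np.load('pics/t4.npy').astype(int)
for n,(x,y) in dict(jar=(106,192),cups=(370,192)).items(): print(n,np.abs(a-b)[y-18:y+18,x-20:x+20].mean().round(2))
print('floor',np.abs(a-b)[225:245,180:220].mean().round(2))
print(bot.job_done())
```

```text
jar 2.17
cups 2.12
floor 2.22
the job is handed in; nothing more can be done
None
```

All four mincer parts are on their matching white tiles, lying flat and released. I handed the job in with the robot's clock at about 35 s of the 102 s allowed. Each part was lowered until the wrist force showed contact, then let go, and the arm was backed clear before handing in.

Last checks in the camera images, good to about 2 mm by the calibration:

| Part | Distance from centre | Yaw against tile |
|---|---|---|
| Plate | about 1 mm | any yaw is right |
| Knife | about 1 mm | read by eye, looks aligned with the tile |
| Nut | about 0.5 mm | -6.7° against about -7° |
| Spanner | about 0.7 mm | 2.6° against 2.45° |

- **Jar and cups:** both look unmoved; the change between the first and last top pictures there is only camera noise.
- **Forces:** the end-of-move wrist-force readings stayed below about 7 N.
- **Disagreement:** for the plate and knife tiles, silhouette centre and outline centre differed by about 1 mm, so I aimed between them. No check failed.

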